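Hang two tins on the pantry's pivoting bar so that it hangs level

TASK

Hang the red tin by its hook on the left half of the pivoting bar (left as the robot sees it), easing the bar down onto its stop, then hang the blue tin on the right half. The tins differ in weight: hold the bar level by the blue tin, slide its hook along until you feel the bar carry it, and let go only when it is in balance, so that both tins hang freely and the bar stays level. Work gently: do not let the bar swing loose or force the hooks against it, and leave the jar and the bottles where they stand.

Things in the scene. Friction and masses are not known exactly. Their poses are not given: they have to be found in the camera images.
- stand: The hanging bar's steel stand, fixed to the platform. Origin: on the platform straight below the pivot pin; x points away from the robot, y to the left along the level bar, z up. Foot plate 150 x 200 mm, 10 mm thick; square post 25 mm wide behind the bar (its front face 32 mm behind the bar's axis), top 275 mm high. The pivot pin lies along x, 250 mm high.
- bar (a joint): Tilt of the bar about its pin, rad: 0 = level, positive = left end up, stops at -0.14 and +0.14. Very low friction. The 0.55 kg bar hangs below the pin: empty it hangs level; one tin hung 80 mm out or more takes it to the stop on its side; with both tins hung near balance it tilts 0.25 to 0.4 rad per 100 mm of hook travel.
- bar_mid (a point): Middle of the bar's axis, 45 mm below the pin, 205 mm above the platform; turns with the bar (y along it to the left, x away from the robot). Smooth round steel bar, 12 mm thick, 500 mm long. Yoke collars (19 mm thick) at 40 to 54 mm either side of the middle, rubber caps (22 mm) on the last 7 mm; hooks fit from 70 to 230 mm out. Hooks go on from the robot's side, stem towards the robot.
- bar_left_end (a point): Left end of the bar's axis, 250 mm from bar_mid. Hook and bar are steel and hardly give: a seated hook moved against the bar where it cannot yield (along x, or down at the stop) loads it by some 10 N per mm. Dragged along the bar a hook pulls with up to about its own weight in friction, 45 mm below the pin, which tips a free bar until the hook is eased back.
- bar_right_end (a point): Right end of the bar's axis, 250 mm from bar_mid. With the red tin hung about 110 mm left of the middle, the blue one balances somewhere from 80 to 225 mm right of it.
- red_tin: Red tin with a lid of the same colour, part filled with steel baking beads; total 0.36 to 0.90 kg, not known beforehand. Upright cylinder, radius 34 (lid 35.5), 62 mm high to the lid's top; a flat steel hook 14 mm wide (tin's y) stands on the lid, open towards the tin's +x. Origin: centre of its underside, z up through hook and grip.
- red_tin_seat (a point): In the red tin's hook: where the bar's axis lies when seated under the inverted-V top, on the tin's z axis, 110 mm above its underside. Hook in tin mm: rivet plate on the lid, top 65 high; stem plate x -12.5 to -9.5, up to 126 high; lip plate x 9.5 to 12.5, its tip 94 high. The bar enters from +x between 65 and 94 high, then rises to 110.
- red_tin_grip (a point): Centre of the wooden grip block on top of the red tin's hook, on the tin's z axis, 142 mm above its underside; the block is 12 mm (tin's x) by 22 mm (tin's y), from 126 to 158 mm high.
- blue_tin: Blue tin with a lid of the same colour, part filled with steel baking beads; total 0.43 to 0.47 kg, not known beforehand. Upright cylinder, radius 34 (lid 35.5), 62 mm high to the lid's top; a flat steel hook 14 mm wide (tin's y) stands on the lid, open towards the tin's +x. Origin: centre of its underside, z up through hook and grip.
- blue_tin_seat (a point): In the blue tin's hook: where the bar's axis lies when seated under the inverted-V top, on the tin's z axis, 110 mm above its underside. Hook in tin mm: rivet plate on the lid, top 65 high; stem plate x -12.5 to -9.5, up to 126 high; lip plate x 9.5 to 12.5, its tip 94 high. The bar enters from +x between 65 and 94 high, then rises to 110.
- blue_tin_grip (a point): Centre of the wooden grip block on top of the blue tin's hook, on the tin's z axis, 142 mm above its underside; the block is 12 mm (tin's x) by 22 mm (tin's y), from 126 to 158 mm high.
- jar: Clear glass clamp-lid jar, radius 40, 91 mm high, standing near the tins; leave alone. Origin: centre of its underside.
- bottle_a: Amber swing-top bottle, radius 32, 206 mm high, beyond the bar; leave alone. Origin: centre of its underside.
- bottle_b: Green swing-top bottle, radius 32, 206 mm high, beyond the bar; leave alone. Origin: centre of its underside.

How it is judged:
On the way, in this order (a step that is already met when the one before it is completed fails the run):
1. the red tin hangs by its hook on the left half of the bar, let go (x of red_tin_seat in the frame of bar_mid between -0.006 and 0.006 m and z of red_tin_seat in the frame of bar_mid between -0.006 and 0.006 m and y of red_tin_seat in the frame of bar_mid between 0.055 and 0.25 m and contact force between red_tin and stand above 0.5 N and contact force between the fingers and red_tin below 0.05 N), for 0.3 s.
2. the blue tin's hook is on the right half of the bar, the red tin still hanging on the left (x of red_tin_seat in the frame of bar_mid between -0.006 and 0.006 m and z of red_tin_seat in the frame of bar_mid between -0.006 and 0.006 m and y of red_tin_seat in the frame of bar_mid between 0.055 and 0.25 m and contact force between each of red_tin, blue_tin and stand above 0.5 N and x of blue_tin_seat in the frame of bar_mid between -0.006 and 0.006 m and z of blue_tin_seat in the frame of bar_mid between -0.006 and 0.006 m and y of blue_tin_seat in the frame of bar_mid between -0.25 and -0.055 m), for 0.2 s.
At the end, for the whole second after the job is handed in: Both hooks are seated on the bar (within 6 mm of the seat), the red tin on the left half and the blue on the right, 55 to 250 mm from the middle, both let go and at rest, and the bar is level within 0.035 rad (2 degrees) and still (all of step 2 and contact force between the fingers and red_tin below 0.05 N and contact force between the fingers and blue_tin below 0.05 N and value of joint bar between -0.035 and 0.035 rad and velocity of joint bar between -0.06 and 0.06 rad/s and linear speed of each of red_tin, blue_tin below 0.03 m/s); the robot touches nothing.
It fails at once if the blue tin is let go on the bar before it balances: the bar tips by more than 0.05 rad with the fingers off the blue tin (x of blue_tin_seat in the frame of bar_mid between -0.006 and 0.006 m and z of blue_tin_seat in the frame of bar_mid between -0.006 and 0.006 m and y of blue_tin_seat in the frame of bar_mid between -0.25 and -0.055 m and contact force between the fingers and blue_tin below 0.05 N and (value of joint bar above 0.05 rad or value of joint bar below -0.05 rad)).
It fails at once if the bar swings loose: it turns faster than 0.6 rad/s (velocity of joint bar above 0.6 rad/s or velocity of joint bar below -0.6 rad/s).
It fails at once if a hook or tin is forced against the bar or stand with more than 20 N (contact force between any of red_tin, blue_tin and stand above 20 N).
It fails at once if the robot itself pushes on the bar or stand with more than 8 N (contact force between the arm and stand above 8 N).
It fails at once if the jar or a bottle is moved by more than 15 mm (distance of any of jar, bottle_a, bottle_b from where it was at the start of the episode above 0.015 m).
It also fails if it takes over 72 s, if anything falls off the work surface, if the arm or the gripper's body presses on something with over 40 N, if the wrist force passes 120 N, or if a joint passes its speed limit or range.

ROBOT

A 6-joint arm with a two-finger parallel gripper is mounted at the origin on the work surface. World frame = base frame: x ahead of the robot, y to its left, z up, the work surface at z = 0. Lengths are in m, angles in rad, forces in N, time in s.
With the tool pointing down it reaches from about 0.375 to 0.9 m from the base axis. Payload 3.1 kg.
Tool frame: the origin (TCP) lies on the centre line of the jaws, within the pads' length; the fingertips stand 11 mm ahead of it and the grasp point (between the pads) lies 8 mm behind it; z points along the fingers, y is the line along which they close (so a half turn about z gives the same grasp; the last joint's range is limited). The gripper opens to 85 mm and grips with 20 to 120 N. Pads are 22 mm wide; open, the fingers measure 114 mm over their backs; the gripper's body (76 mm by 85 mm) begins 54 mm behind the grasp point. The pads swing forward as they close: fully open they stand 13 mm farther back than shut.
Start: joints at [-1.339, 0.527, 1.433, -0, 1.181, -0.178], TCP at [0.25, -0.573, 0.242] pointing down, gripper open.
Joint ranges: [-3.08, 3.08], [-0.75, 2.2], [0.22, 2.44], [-1.43, 4.57], [0, 2.65], [-2.85, 2.85]. Speed limits (rad/s): [2.79, 2.79, 3.14, 3.14, 3.14, 3.14].

INTERFACE

Orientations are given as a unit quaternion [x, y, z, w].
In Python, from rig import env gives the robot as it stands.
- The arm moves only by the shell command python3 -m jog 'ROWS' [OPENING] [FORCE]. ROWS is JSON, a list of rows, each an object with "delta_pos": the shift along the world's x, y, z in cm, a list of three; "rotation": the turn, a rotation vector about the world's x, y, z in rad, a list of three. In form: [{"delta_pos": [dx, dy, dz], "rotation": [wx, wy, wz]}, ...]. A call has exactly 10 rows; each row is the pose to reach, as a shift and turn from the pose commanded when the call began; what a row does not reach only later rows make up. A row lasts 1/10 s, in which the tool goes at most 50 mm and 8.59 degrees, less where a joint would pass 70% of its speed; a pose out of reach is approached as far as the arm can. A call with a gripper value outside its range is refused whole. OPENING is the opening in per cent of the stroke, from 0 (shut) to 100 (fully open), set as the call begins (- or left out, the last holds). The fingers move at their own pace and stop on an object; FORCE is the grip in N (left out, the last holds). Time passes only in rows, so rows that repeat a pose let the fingers close, or fill a call up. It gives the time, the measured TCP pose, the force, the opening and the grip force at its end, in the units of the state.
- env.get_state(): the state, without advancing time (a new reading comes with each control period).
- env.snapshot(name): name is "side" or "top"; returns the picture (420x560x3 uint8, red, green, blue); there is no depth.
- env.camera_model(name): a dict with "K" (3x3 intrinsics, pixels), "k1" (the pictures are not rectified: a ray, as slopes to the right and down, at radius r is drawn at 1 + k1 r^2 times it, then the intrinsics apply), "world_from_camera" (4x4, takes a point from camera to world coordinates). Camera axes: x right, y up, looking along -z (the intrinsics and any distortion apply to the point x, -y, -z); pixel columns grow to the right and rows downward; lengths in m; the calibration is good to about 2 mm. A picture is of the moment at which its call begins. camera_model takes no time and is no camera call.
- env.sign_off(): hands the job in; it is judged then, once.
The state is a dict: "clock": time; "joint_positions": joint angles; "joint_velocities": joint speeds; "effort": joint torques, N m; "ee_pos": TCP position; "eef_rot": TCP orientation; "ft_force": force on the tool from outside, world axes, zero at the start; "wrist_torque": the same for the moment, N m; "width": finger opening in m; "grasp_force": force on a finger pad.
Only numpy, scipy, OpenCV 4.12 (cv2) and the standard library are available. Lean on these libraries where they do the work, as an engineer would, in place of code of your own. Each camera call takes 0.05 s, during which the arm holds its last target. There are 200 camera calls.

## Working session

There is one attempt and no reset: what is moved stays moved. The work goes in short steps, Python scripts to look and compute and a shell command to move; the robot and the scene stay as the last step left them, time stands still between calls to the robot, and variables do not carry over. Pictures are saved under pics/ and viewed, at most 10 in all, crops included, and the job is handed in when it is done.

```bash
ls; mkdir -p pics; python3 - <<'E'
from rig import env
import cv2
for n in("side","top"):
    im=env.snapshot(n); cv2.imwrite(f"pics/{n}0.png",cv2.resize(im[:,:,::-1],(784,588),interpolation=cv2.INTER_CUBIC))
    m=env.camera_model(n); print(n,m)
print(env.get_state())
E
```

```text
pics
side {'K': array([[381.24427989,   0.        , 277.89646773],
       [  0.        , 381.24427989, 206.58829818],
       [  0.        ,   0.        ,   1.        ]]), 'k1': -0.026238080797680533, 'world_from_camera': array([[ 0.9447735 ,  0.25683842, -0.20356095,  0.42927878],
       [-0.32771553,  0.73593111, -0.59245922, -0.49585771],
       [-0.00235946,  0.62644986,  0.77945815,  0.82342096],
       [ 0.        ,  0.        ,  0.        ,  1.        ]])}
top {'K': array([[384.22060772,   0.        , 280.95961294],
       [  0.        , 384.22060772, 208.19375856],
       [  0.        ,   0.        ,   1.        ]]), 'k1': -0.015610684446978608, 'world_from_camera': array([[-0.02123138,  0.99179249, -0.12608287,  0.50972933],
       [-0.99975703, -0.02180887, -0.00320146,  0.02404403],
       [-0.00592491,  0.12598426,  0.99201455,  0.91697484],
       [ 0.        ,  0.        ,  0.        ,  1.        ]])}
{'clock': 0.1, 'joint_positions': array([-1.33851871e+00,  5.28392114e-01,  1.43374523e+00, -9.18120757e-06,
        1.18144091e+00, -1.78493469e-01]), 'joint_velocities': array([ 0.00039139, -0.00084139, -0.00335072, -0.00063342, -0.00017387,
       -0.0007568 ]), 'effort': array([ 5.16048772e-05, -4.43302846e+01, -1.78586698e+01, -1.41409664e-04,
        3.94032351e-03, -1.64496180e-05]), 'ee_pos': array([ 0.24945654, -0.57238413,  0.24142906]), 'eef_rot': array([ 9.78981589e-01,  2.03946224e-01, -3.09389619e-05, -9.92326163e-04]), 'ft_force': array([-0.09541329, -0.69421082,  0.06687377]), 'wrist_torque': array([-0.02122327, -0.03004189,  0.03824206]), 'grasp_force': 0.0, 'width': 0.08543337644080393}
```

View pics/side0.png

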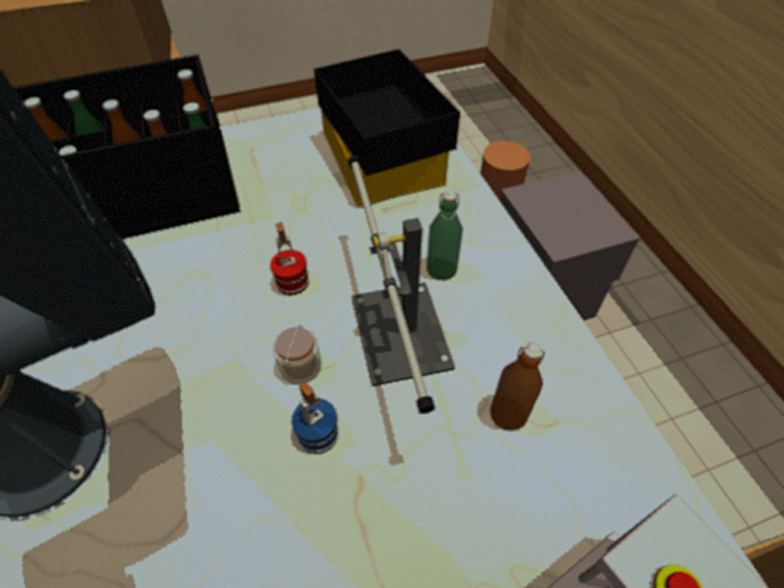

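View pics/top0.png

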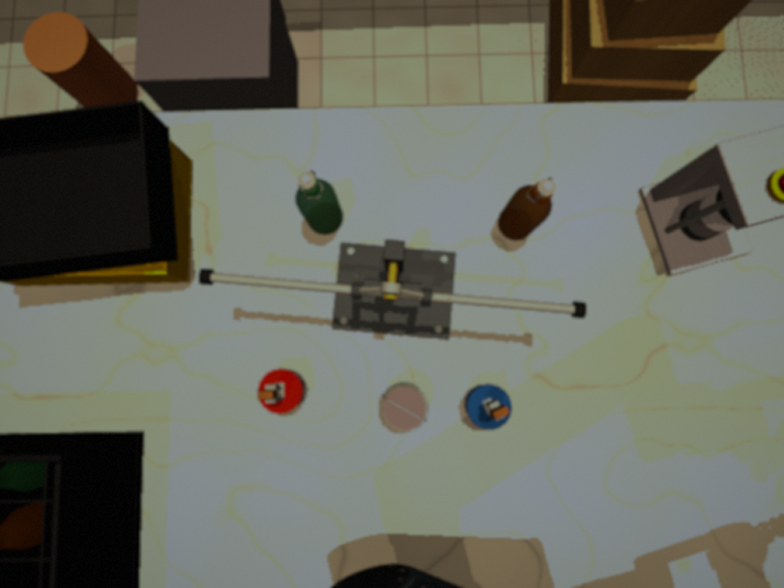

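The side view shows the bar's ends at about (352,161) and (427,404), and the top view at (206,277) and (580,310). The tins are in front of the bar. In the top view, red's grip is at about (266,394) and blue's at (501,411), with both hooks turned. I'll enlarge crops of the tins next.

```bash
cat > h.py <<'E'
import numpy as np, cv2
from rig import env
from scipy.optimize import least_squares
C={n:env.camera_model(n) for n in("side","top")}
def proj(n,P):
    m=C[n];T=np.linalg.inv(m["world_from_camera"]);P=np.atleast_2d(P)
    c=P@T[:3,:3].T+T[:3,3]; s=np.c_[c[:,0],-c[:,1]]/-c[:,2:]
    s=s*(1+m["k1"]*(s**2).sum(1,keepdims=True)); K=m["K"]
    return s*[K[0,0],K[1,1]]+K[:2,2]
def tri(ps,pt):
    f=lambda X:np.r_[proj("side",X)[0]-ps,proj("top",X)[0]-pt]
    r=least_squares(f,[.5,0,.1]);return r.x,np.abs(r.fun).max()
def onz(n,p,z):
    r=least_squares(lambda X:proj(n,[X[0],X[1],z])[0]-p,[.5,0]);return np.r_[r.x,z]
def crop(im,x,y,w,h,k):
    return cv2.resize(im[y:y+h,x:x+w,::-1],None,fx=k,fy=k,interpolation=cv2.INTER_CUBIC)
E
python3 - <<'E'
from h import *
s=env.snapshot("side");t=env.snapshot("top")
A=np.hstack([crop(s,180,150,60,65,6),crop(s,195,268,60,65,6)])
B=np.hstack([crop(t,172,255,60,35,6),crop(t,325,265,60,35,6)])
cv2.imwrite("pics/c1.png",np.vstack([A,B]))
k=1.4
for a,b in[((352,161),(206,277)),((427,404),(580,310)),((375,241),(392,289))]:
    print(tri(np.array(a)/k,np.array(b)/k))
# post top / grips
for a,b in[((280,228),(266,394)),((306,390),(501,411)),((290,262),(281,391)),((316,417),(487,407)),((297,340),(403,407))]:
    print(tri(np.array(a)/k,np.array(b)/k))
E
```

```text
(array([0.62406253, 0.27537612, 0.21159814]), np.float64(0.16384394831476357))
(array([ 0.57185106, -0.21995478,  0.20949443]), np.float64(1.226142667460664))
(array([0.59323925, 0.02842073, 0.25546153]), np.float64(2.4962386009293596))
(array([0.46634561, 0.20749117, 0.15518142]), np.float64(0.20697267657624252))
(array([ 0.4354503 , -0.1196225 ,  0.15373004]), np.float64(0.20607644481873422))
(array([0.46747463, 0.20522562, 0.06614664]), np.float64(1.3603530996199424))
(array([ 0.43643057, -0.11635183,  0.05938695]), np.float64(1.4462720081355087))
(array([0.44057926, 0.01546017, 0.08355969]), np.float64(1.2427445029148316))
```

View pics/c1.png

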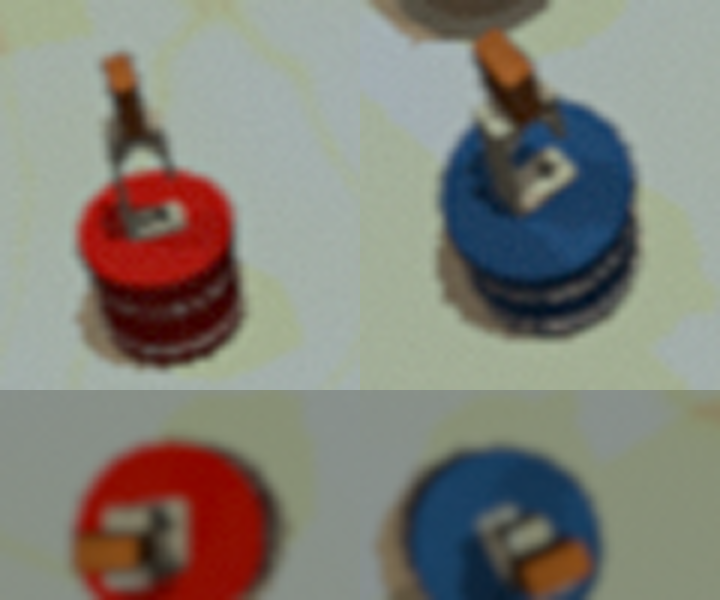

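The crops show red's hook with its stem on the left and lip on the right, so its opening faces about +x. Blue's hook is turned somewhat. I'll fit both poses by matching silhouettes of the grip and lid.

```bash
cat > fit.py <<'E'
from h import *
from scipy.optimize import minimize
def box(x0,x1,y0,y1,z0,z1): return np.array([(x,y,z) for x in(x0,x1) for y in(y0,y1) for z in(z0,z1)])/1e3
GR=box(-6,6,-11,11,126,158); ST=box(-12.5,-9.5,-7,7,65,126); LP=box(9.5,12.5,-7,7,94,118)
a=np.linspace(0,2*np.pi,40); LID=np.c_[35.5*np.cos(a),35.5*np.sin(a),0*a+62]/1e3
LID=np.r_[LID,LID-[0,0,.062]]
def place(P,x,y,w):
    c,s=np.cos(w),np.sin(w); return P@np.array([[c,s,0],[-s,c,0],[0,0,1]])+[x,y,0]
S=8
def fit(tin,g0,win):
    M={};
    for n in("side","top"):
        im=env.snapshot(n); u,v=np.round(proj(n,[g0[0],g0[1],.1])[0]).astype(int)-win; u,v=max(u,0),max(v,0)
        c=cv2.resize(im[v:v+2*win,u:u+2*win],None,fx=S,fy=S,interpolation=cv2.INTER_CUBIC)
        h=cv2.cvtColor(c,cv2.COLOR_RGB2HSV).astype(int)
        wood=(h[...,0]>5)&(h[...,0]<18)&(h[...,1]>115)
        col=((h[...,0]<5)|(h[...,0]>174))&(h[...,1]>150) if tin=="red" else (h[...,0]>98)&(h[...,0]<125)&(h[...,1]>120)
        M[n]=(c,wood,col,np.array([u,v]))
    def ras(n,P):
        c,_,_,o=M[n]; q=((proj(n,P)-o+.5)*S-.5)
        m=np.zeros(c.shape[:2],np.uint8); cv2.fillConvexPoly(m,np.round(cv2.convexHull(q.astype(np.float32))*16).astype(np.int32),1,shift=4); return m>0
    def cost(p):
        t=0
        for n in M:
            g=ras(n,place(GR,*p)); l=ras(n,place(LID,*p)); w=M[n][1]
            near=cv2.dilate(g.astype(np.uint8),np.ones((41,41)))>0
            t+=(g^(w&near)).sum()+.3*(((l&~g)^(M[n][2]&~g))).sum()
        return t/S/S
    best=None
    for w in np.arange(-1.5,1.6,.25):
        r=minimize(cost,[g0[0],g0[1],w],method="Nelder-Mead",options=dict(initial_simplex=np.array([[0,0,0],[.006,0,0],[0,.006,0],[0,0,.2]])+[g0[0],g0[1],w],maxiter=120))
        print(np.round(r.x,4),round(r.fun,1))
        if best is None or r.fun<best.fun:best=r
    vis=[]
    for n in M:
        c=M[n][0].copy()
        for P in(GR,ST,LP,LID):
            q=((proj(n,place(P,*best.x))-M[n][3]+.5)*S-.5).astype(np.float32)
            cv2.polylines(c,[cv2.convexHull(q).astype(int)],True,(0,255,0) if P is not LP else (255,0,255),1)
        vis.append(cv2.resize(c[:,:,::-1],(300,300)))
    return best.x,vis
E
python3 - <<'E'
from fit import *
r,v1=fit("red",(.467,.206),34);print()
b,v2=fit("blue",(.436,-.118),34)
cv2.imwrite("pics/fit.png",np.vstack([np.hstack(v1),np.hstack(v2)]))
E
```

```text
[ 0.468   0.2111 -1.6107] 329.1
[ 0.4672  0.2121 -1.2361] 332.9
[ 0.465   0.2092 -0.0422] 249.8
[ 0.465   0.2086 -0.0433] 249.9
[ 0.4651  0.2088 -0.0547] 250.2
[ 0.465   0.2095 -0.0418] 250.0
[ 0.465   0.2095 -0.0435] 250.1
[ 0.465   0.2107 -0.0429] 250.2
[ 0.4653  0.2082 -0.0449] 250.0
[ 0.465   0.2096 -0.041 ] 250.2
[ 0.465   0.2095 -0.0428] 250.1
[0.4657 0.2106 1.524 ] 331.3
[0.4682 0.2101 1.5283] 329.2

[ 0.4352 -0.1182 -3.017 ] 325.0
[ 0.4351 -0.1183 -3.0015] 325.2
[ 0.4353 -0.1183  0.1216] 325.0
[ 0.4352 -0.1183  0.1385] 325.3
[ 0.4352 -0.1182  0.1277] 324.8
[ 0.4353 -0.1181  0.1301] 325.1
[ 0.4351 -0.1185  0.1258] 324.8
[ 0.4352 -0.1185  0.1279] 324.7
[ 0.4353 -0.1182  0.121 ] 324.9
[ 0.4352 -0.1182  0.1249] 324.7
[ 0.4353 -0.1181  0.1201] 325.0
[ 0.4352 -0.1185  0.125 ] 325.0
[ 0.4352 -0.1182  0.1258] 324.9
```

View pics/fit.png

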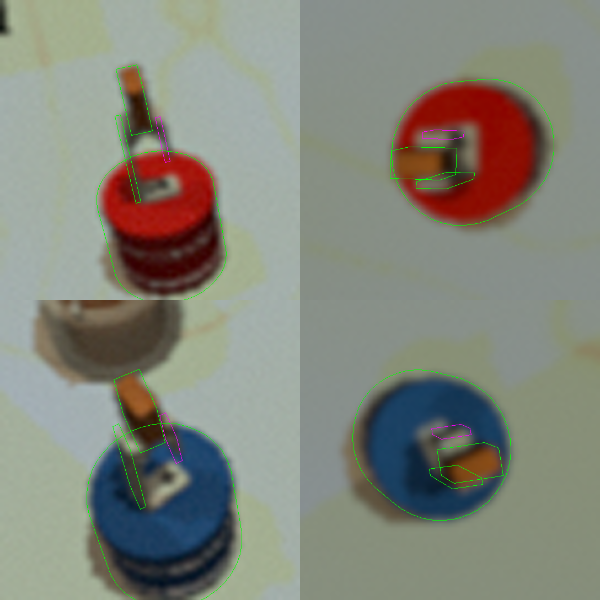

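Red is at (0.465, 0.209) with yaw about -0.045, and the overlay matches. Blue's position is good, but its yaw looks nearer 0.35. Next I'll go above red.

```bash
R='{"delta_pos":[21.5,78.1,0.5],"rotation":[0,0,-0.455]}'
python3 -m jog '[{"delta_pos":[5,18,0.5],"rotation":[0,0,-0.1]},{"delta_pos":[5,18,0.5],"rotation":[0,0,-0.1]},{"delta_pos":[5,18,0.5],"rotation":[0,0,-0.1]},{"delta_pos":[12,44,0.5],"rotation":[0,0,-0.3]},{"delta_pos":[12,44,0.5],"rotation":[0,0,-0.3]},{"delta_pos":[12,44,0.5],"rotation":[0,0,-0.3]},{"delta_pos":[12,44,0.5],"rotation":[0,0,-0.3]},{"delta_pos":[12,44,0.5],"rotation":[0,0,-0.3]},{"delta_pos":[12,44,0.5],"rotation":[0,0,-0.3]},{"delta_pos":[12,44,0.5],"rotation":[0,0,-0.3]}]' 70 40
python3 -m jog '[{"delta_pos":[9.5,34.1,0],"rotation":[0,0,-0.155]},{"delta_pos":[9.5,34.1,0],"rotation":[0,0,-0.155]},{"delta_pos":[9.5,34.1,0],"rotation":[0,0,-0.155]},{"delta_pos":[9.5,34.1,0],"rotation":[0,0,-0.155]},{"delta_pos":[9.5,34.1,0],"rotation":[0,0,-0.155]},{"delta_pos":[9.5,34.1,0],"rotation":[0,0,-0.155]},{"delta_pos":[9.5,34.1,0],"rotation":[0,0,-0.155]},{"delta_pos":[9.5,34.1,0],"rotation":[0,0,-0.155]},{"delta_pos":[9.5,34.1,0],"rotation":[0,0,-0.155]},{"delta_pos":[9.5,34.1,0],"rotation":[0,0,-0.155]}]'
```

```text
clock: 1.4
ee_pos: [0.369, -0.1277, 0.2473]
eef_rot: [0.998, 0.059, -0.001, -0.001]
ft_force: [-0.9, -0.4, 0.2]
width: 0.0596
grasp_force: 0.0
clock: 2.4
ee_pos: [0.4643, 0.207, 0.247]
eef_rot: [1.0, -0.022, -0.001, 0.001]
ft_force: [-0.3, -1.2, 0.3]
width: 0.06
grasp_force: 0.0
```

```bash

python3 -m jog '[{"delta_pos":[0.05,0.15,-2],"rotation":[0,0,0]},{"delta_pos":[0.05,0.15,-5],"rotation":[0,0,0]},{"delta_pos":[0.05,0.15,-8],"rotation":[0,0,0]},{"delta_pos":[0.05,0.15,-10],"rotation":[0,0,0]},{"delta_pos":[0.05,0.15,-10.9],"rotation":[0,0,0]},{"delta_pos":[0.05,0.15,-10.9],"rotation":[0,0,0]},{"delta_pos":[0.05,0.15,-10.9],"rotation":[0,0,0]},{"delta_pos":[0.05,0.15,-10.9],"rotation":[0,0,0]},{"delta_pos":[0.05,0.15,-10.9],"rotation":[0,0,0]},{"delta_pos":[0.05,0.15,-10.9],"rotation":[0,0,0]}]'
python3 - <<'E'
from h import *
s=env.snapshot("side");t=env.snapshot("top")
cv2.imwrite("pics/g1.png",np.hstack([crop(s,150,110,100,120,4),crop(t,150,220,100,120,4)]))
E
```

```text
clock: 3.4
ee_pos: [0.4655, 0.2097, 0.1391]
eef_rot: [1.0, -0.022, 0.001, -0.0]
ft_force: [0.1, 0.4, -0.5]
width: 0.0596
grasp_force: 0.0
```

View pics/g1.png

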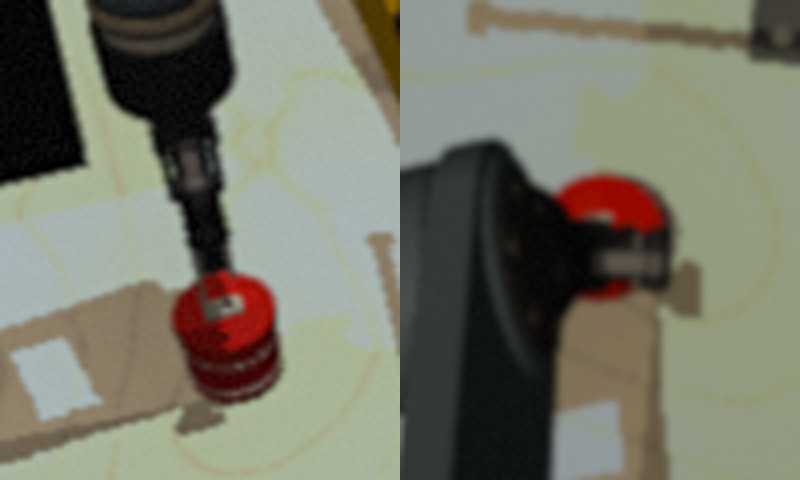

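The crops show the fingers straddling the grip directly over the red tin, at about (210,270) in the side half. I'll close the gripper, lift, and weigh the tin.

```bash

python3 -m jog '[{"delta_pos":[0,0,0],"rotation":[0,0,0]},{"delta_pos":[0,0,0],"rotation":[0,0,0]},{"delta_pos":[0,0,0],"rotation":[0,0,0]},{"delta_pos":[0,0,0],"rotation":[0,0,0]},{"delta_pos":[0,0,0],"rotation":[0,0,0]},{"delta_pos":[0,0,0],"rotation":[0,0,0]},{"delta_pos":[0,0,0],"rotation":[0,0,0]},{"delta_pos":[0,0,0],"rotation":[0,0,0]},{"delta_pos":[0,0,0],"rotation":[0,0,0]},{"delta_pos":[0,0,0],"rotation":[0,0,0]}]' 0 60
python3 -m jog '[{"delta_pos":[0,0,1],"rotation":[0,0,0]},{"delta_pos":[0,0,3],"rotation":[0,0,0]},{"delta_pos":[0,0,6],"rotation":[0,0,0]},{"delta_pos":[0,0,9],"rotation":[0,0,0]},{"delta_pos":[0,0,11.5],"rotation":[0,0,0]},{"delta_pos":[0,0,12.5],"rotation":[0,0,0]},{"delta_pos":[0,0,12.5],"rotation":[0,0,0]},{"delta_pos":[0,0,12.5],"rotation":[0,0,0]},{"delta_pos":[0,0,12.5],"rotation":[0,0,0]},{"delta_pos":[0,0,12.5],"rotation":[0,0,0]}]'
python3 - <<'E'
from h import *
F=[];X=[]
for i in range(10):
    t=env.snapshot("top"); s=env.get_state();F.append(s["ft_force"])
print(np.mean(F,0),np.std(F,0),s["ee_pos"],s["wrist_torque"],s["width"])
E
```

```text
clock: 4.5
ee_pos: [0.4651, 0.2093, 0.1385]
eef_rot: [1.0, -0.022, -0.0, 0.0]
ft_force: [-1.1, -2.5, 4.7]
width: 0.0207
grasp_force: 59.3
clock: 5.5
ee_pos: [0.4642, 0.2094, 0.2617]
eef_rot: [1.0, -0.022, -0.002, 0.0]
ft_force: [-0.4, -0.0, -7.8]
width: 0.0208
grasp_force: 59.8
[ 0.15623811  0.29133868 -8.65790073] [0.49153628 0.43937672 0.4535337 ] [0.46509616 0.20953753 0.2633244 ] [0.00692399 0.00690967 0.02537215] 0.02107811563036122
```

```bash

python3 -m jog '[{"delta_pos":[2,-2,0.1],"rotation":[0,0,0]},{"delta_pos":[4,-4,0.1],"rotation":[0,0,-0.03]},{"delta_pos":[6,-6,0.1],"rotation":[0,0,-0.06]},{"delta_pos":[8,-7.6,0.1],"rotation":[0,0,-0.06]},{"delta_pos":[8.3,-8.1,0.1],"rotation":[0,0,-0.06]},{"delta_pos":[8.3,-8.1,0.1],"rotation":[0,0,-0.06]},{"delta_pos":[8.3,-8.1,0.1],"rotation":[0,0,-0.06]},{"delta_pos":[8.3,-8.1,0.1],"rotation":[0,0,-0.06]},{"delta_pos":[8.3,-8.1,0.1],"rotation":[0,0,-0.06]},{"delta_pos":[8.3,-8.1,0.1],"rotation":[0,0,-0.06]}]'
python3 - <<'E'
from h import *
s=env.snapshot("side");t=env.snapshot("top")
print(env.get_state()["ee_pos"])
def dark(im,c,r=9):
    x,y=np.round(c).astype(int);g=im[y-r:y+r+1,x-r:x+r+1].mean(2);w=np.clip(75-g,0,None)
    yy,xx=np.mgrid[-r:r+1,-r:r+1];return np.array([x+(w*xx).sum()/w.sum(),y+(w*yy).sum()/w.sum()])
k=1.4
L=tri(np.array((352,161))/k,dark(t,np.array((206,277))/k));R=tri(dark(s,np.array((427,404))/k),dark(t,np.array((580,310))/k))
print(L,R,(L[0]+R[0])/2)
print("bottle",onz("top",np.array((322,228))/k,0.0))
cv2.imwrite("pics/a1.png",np.hstack([crop(s,215,110,66,100,6),crop(t,165,170,66,100,6)]))
E
```

```text
clock: 7.0
ee_pos: [0.5476, 0.1291, 0.2644]
eef_rot: [0.999, -0.052, -0.0, -0.0]
ft_force: [-0.7, 0.3, -8.6]
width: 0.021
grasp_force: 59.5
[0.54789157 0.12894926 0.26442541]
(array([0.63111159, 0.27767228, 0.20962319]), np.float64(2.581576509930585)) (array([ 0.57116187, -0.21917522,  0.20756018]), np.float64(0.2557190190665608)) [0.60113673 0.02924853 0.20859168]
bottle [0.74075455 0.14922852 0.        ]
```

View pics/a1.png

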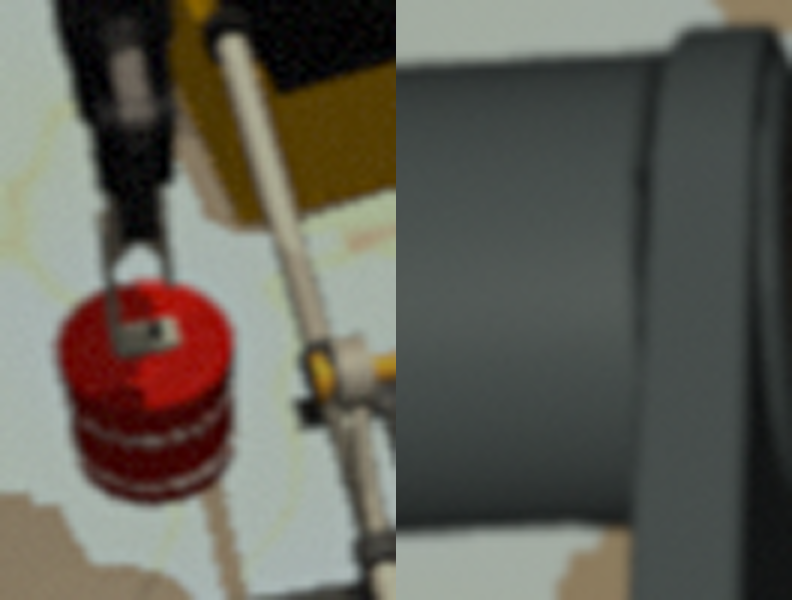

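The side half shows the red tin held upright with the hook open towards the bar. The bar passes about (292,250) and its cap is at (228,42). The arm hides the top view, so I'll compute the relative offset from the side view.

```bash
cat > rel.py <<'E'
from fit import *
def tinfit(tin,s,tcp,yaw,dz=.1385):
    h=cv2.cvtColor(cv2.resize(s,None,fx=4,fy=4,interpolation=cv2.INTER_CUBIC),cv2.COLOR_RGB2HSV).astype(int)
    col=((h[...,0]<5)|(h[...,0]>174))&(h[...,1]>150) if tin=="red" else (h[...,0]>98)&(h[...,0]<125)&(h[...,1]>120)
    m=col.astype(np.uint8); n,l,st,_=cv2.connectedComponentsWithStats(m)
    m=l==1+np.argmax(st[1:,4]); P0=LID+[0,0,tcp[2]-dz]
    pts=np.argwhere(m)[:,::-1]; hull=cv2.convexHull(pts.astype(np.int32)); M=np.zeros(m.shape,np.uint8);cv2.fillConvexPoly(M,hull,1)
    def cost(p):
        q=(proj("side",place(P0,p[0],p[1],yaw))+.5)*4-.5
        r=np.zeros(m.shape,np.uint8);cv2.fillConvexPoly(r,np.round(cv2.convexHull(q.astype(np.float32))*16).astype(np.int32),1,shift=4)
        return (r^M).sum()/16
    r=minimize(cost,tcp[:2],method="Nelder-Mead",options=dict(initial_simplex=np.array([[0,0],[.008,0],[0,.008]])+tcp[:2]))
    return r.x,r.fun,M.sum()/16
def barline(s,zs=.205):
    pass
E
python3 - <<'E'
from rel import *
s=env.snapshot("side");tcp=env.get_state()["ee_pos"]
print(tcp,tinfit("red",s,tcp,-.105))
T=cv2.resize(cv2.imread("pics/top0.png"),(560,420),interpolation=cv2.INTER_AREA);Sd=cv2.resize(cv2.imread("pics/side0.png"),(560,420),interpolation=cv2.INTER_AREA)
def dark(im,c,r=9):
    x,y=np.round(c).astype(int);g=im[y-r:y+r+1,x-r:x+r+1].mean(2);w=np.clip(75-g,0,None)
    yy,xx=np.mgrid[-r:r+1,-r:r+1];return np.array([x+(w*xx).sum()/w.sum(),y+(w*yy).sum()/w.sum()])
k=1.4
tl,tr=dark(T,np.array((206,277))/k),dark(T,np.array((580,310))/k); sr=dark(Sd,np.array((427,404))/k)
print(tl,tr,sr)
Lt,Rt,Rs,Ls=onz("top",tl,.205),onz("top",tr,.205),onz("side",sr,.205),onz("side",[253,117],.205)
print(Lt,Rt,Rs,Ls,(Lt+Rt)/2,np.linalg.norm(Lt-Rt))
print(onz("side",[215+292/6,110+250/6],.205))
# bar centre line in side view: bright-edge midpoints along rows (printed as world points at z=.205)
g=s.astype(float).mean(2)
for d in(.2,.15,.095,.07,-.1,-.15,-.2):
    mid=(Lt+Rt)/2;u=(Lt-Rt)/np.linalg.norm(Lt-Rt);print(d,mid+u*d,proj("side",mid+u*d)[0])
E
```

```text
[0.5479648  0.12882977 0.26440558] (array([0.55617378, 0.1716431 ]), np.float64(409.8125), np.float64(581.875))
[146.33946772 197.25849377] [413.64065421 220.95570093] [303.50534299 289.02631277]
[0.62653519 0.27924548 0.205     ] [ 0.5708753  -0.21985255  0.205     ] [ 0.57218241 -0.21810811  0.205     ] [0.62719296 0.27449724 0.205     ] [0.59870524 0.02969647 0.205     ] 0.50219206021076
[0.61352793 0.14204329 0.205     ]
0.2 [0.62087202 0.22846426 0.205     ] [255.89454793 128.49987328]
0.15 [0.61533032 0.17877231 0.205     ] [259.73177414 141.6125492 ]
0.095 [0.60923446 0.12411117 0.205     ] [264.26338605 157.09835337]
0.07 [0.60646361 0.0992652  0.205     ] [266.44042063 164.53799604]
-0.1 [ 0.58762186 -0.06968743  0.205     ] [283.5618899  223.04988118]
-0.15 [ 0.58208016 -0.11937937  0.205     ] [289.51630345 243.39974624]
-0.2 [ 0.57653847 -0.16907132  0.205     ] [295.98039812 265.49203753]
```

```bash
python3 - <<'E'
from fit import *
s=env.snapshot("side");tcp=env.get_state()["ee_pos"];S=8
c=crop(s,215,130,60,70,S)
for P,col in((LID[:40],(0,255,0)),(ST,(0,255,0)),(LP,(255,0,255)),(LID,(0,255,0))):
    q=((proj("side",place(P,tcp[0],tcp[1],-.108)+[0,0,tcp[2]-.1385])-[215,130]+.5)*S-.5).astype(np.float32)
    cv2.polylines(c,[cv2.convexHull(q).astype(int)],True,col,1)
a=((proj("side",[[.6207,.2285,.205],[.593,-.02,.205]])-[215,130]+.5)*S-.5).astype(int)
cv2.line(c,tuple(map(int,a[0])),tuple(map(int,a[1])),(0,255,255),1)
cv2.imwrite("pics/a2.png",c)
J=proj("side",[tcp+[.001,0,0],tcp,tcp+[0,.001,0]]);print(J[0]-J[1],J[2]-J[1])
E
```

```text
[ 0.44348888 -0.10235446] [-0.12005458 -0.29108257]
```

View pics/a2.png

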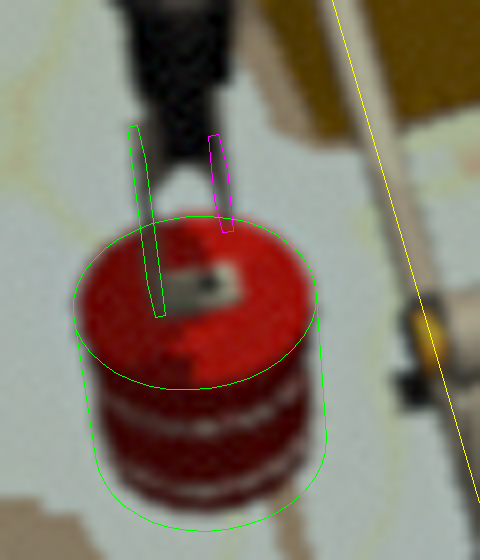

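The overlay fits the tin, and the bar lies about 1.5 mm further in x than my line. Now I'll bring the hook over the bar.

```bash

python3 -m jog '[{"delta_pos":[1,-0.1,0],"rotation":[0,0,0]},{"delta_pos":[2,-0.2,0],"rotation":[0,0,0]},{"delta_pos":[3,-0.3,0],"rotation":[0,0,0]},{"delta_pos":[4,-0.45,0],"rotation":[0,0,0]},{"delta_pos":[4.7,-0.5,0],"rotation":[0,0,0]},{"delta_pos":[5.2,-0.6,0],"rotation":[0,0,0]},{"delta_pos":[5.7,-0.65,0],"rotation":[0,0,0]},{"delta_pos":[6.1,-0.7,0],"rotation":[0,0,0]},{"delta_pos":[6.2,-0.7,0],"rotation":[0,0,0]},{"delta_pos":[6.2,-0.7,0],"rotation":[0,0,0]}]'
python3 - <<'E'
from fit import *
s=env.snapshot("side");st=env.get_state();tcp=st["ee_pos"];print(tcp,st["ft_force"])
cv2.imwrite("pics/a3.png",crop(s,230,100,70,80,7))
E
```

```text
clock: 8.2
ee_pos: [0.61, 0.1216, 0.2643]
eef_rot: [0.999, -0.052, -0.0, -0.0]
ft_force: [-0.1, -0.2, -8.6]
width: 0.0209
grasp_force: 59.5
[0.60975706 0.1216083  0.26427214] [ 0.71949855  0.12257107 -8.76731323]
```

View pics/a3.png

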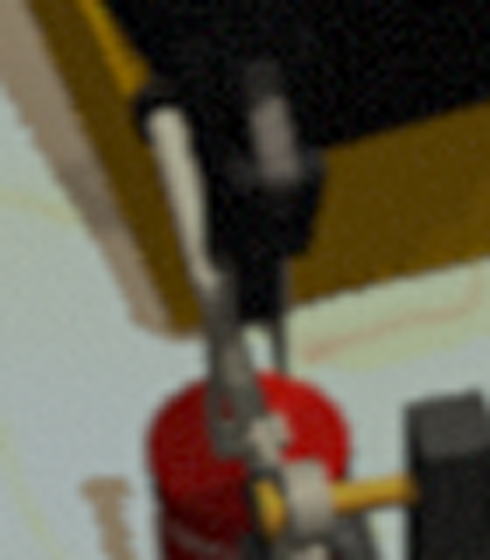

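The side view shows the bar at about (210,290) passing between the stem and lip, with no contact force. Now I'll lower.

```bash

python3 -m jog '[{"delta_pos":[0,0,-0.4],"rotation":[0,0,0]},{"delta_pos":[0,0,-0.8],"rotation":[0,0,0]},{"delta_pos":[0,0,-1.2],"rotation":[0,0,0]},{"delta_pos":[0,0,-1.6],"rotation":[0,0,0]},{"delta_pos":[0,0,-1.9],"rotation":[0,0,0]},{"delta_pos":[0,0,-2.2],"rotation":[0,0,0]},{"delta_pos":[0,0,-2.4],"rotation":[0,0,0]},{"delta_pos":[0,0,-2.5],"rotation":[0,0,0]},{"delta_pos":[0,0,-2.5],"rotation":[0,0,0]},{"delta_pos":[0,0,-2.5],"rotation":[0,0,0]}]'
python3 -m jog '[{"delta_pos":[0,0,-0.1],"rotation":[0,0,0]},{"delta_pos":[0,0,-0.2],"rotation":[0,0,0]},{"delta_pos":[0,0,-0.3],"rotation":[0,0,0]},{"delta_pos":[0,0,-0.4],"rotation":[0,0,0]},{"delta_pos":[0,0,-0.5],"rotation":[0,0,0]},{"delta_pos":[0,0,-0.6],"rotation":[0,0,0]},{"delta_pos":[0,0,-0.7],"rotation":[0,0,0]},{"delta_pos":[0,0,-0.8],"rotation":[0,0,0]},{"delta_pos":[0,0,-0.9],"rotation":[0,0,0]},{"delta_pos":[0,0,-1.0],"rotation":[0,0,0]}]'
python3 - <<'E'
from h import *
F=[]
for i in range(4): s=env.snapshot("side"); st=env.get_state(); F.append(st["ft_force"])
print(np.mean(F,0),st["ee_pos"],st["wrist_torque"])
E
```

```text
clock: 9.25
ee_pos: [0.6102, 0.1215, 0.2394]
eef_rot: [0.999, -0.052, 0.0, 0.0]
ft_force: [0.8, 0.1, -8.7]
width: 0.0212
grasp_force: 59.6
clock: 10.25
ee_pos: [0.61, 0.1215, 0.2293]
eef_rot: [0.999, -0.052, -0.0, 0.0]
ft_force: [-0.2, -0.5, -8.5]
width: 0.0212
grasp_force: 59.6
[-0.31439863  0.17151271 -8.66207771] [0.61020368 0.12162749 0.2292957 ] [ 0.02935886 -0.00789387  0.01779006]
```

```bash

python3 -m jog '[{"delta_pos":[0,0,-0.1],"rotation":[0,0,0]},{"delta_pos":[0,0,-0.2],"rotation":[0,0,0]},{"delta_pos":[0,0,-0.3],"rotation":[0,0,0]},{"delta_pos":[0,0,-0.4],"rotation":[0,0,0]},{"delta_pos":[0,0,-0.5],"rotation":[0,0,0]},{"delta_pos":[0,0,-0.55],"rotation":[0,0,0]},{"delta_pos":[0,0,-0.6],"rotation":[0,0,0]},{"delta_pos":[0,0,-0.6],"rotation":[0,0,0]},{"delta_pos":[0,0,-0.6],"rotation":[0,0,0]},{"delta_pos":[0,0,-0.6],"rotation":[0,0,0]}]'
python3 - <<'E'
from fit import *
F=[]
for i in range(4): s=env.snapshot("side"); st=env.get_state(); F.append(st["ft_force"])
print(np.mean(F,0),st["ee_pos"])
cv2.imwrite("pics/a4.png",np.hstack([crop(s,230,90,65,95,6),crop(s,285,240,65,95,6)]))
E
```

```text
clock: 11.45
ee_pos: [0.6101, 0.1216, 0.2233]
eef_rot: [0.999, -0.052, -0.0, -0.0]
ft_force: [-0.7, -0.3, -8.1]
width: 0.0206
grasp_force: 59.6
[-0.91868901 -0.03973482 -8.22973842] [0.61008126 0.12158819 0.22333345]
```

View pics/a4.png

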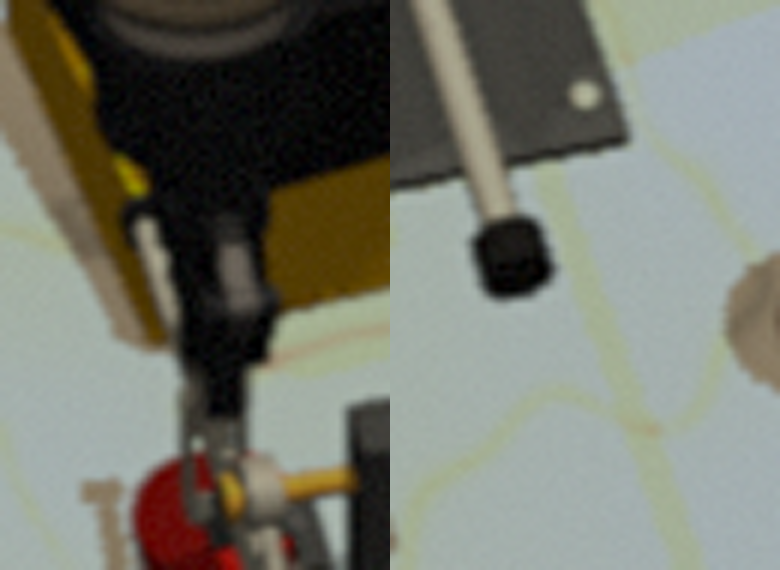

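The side view shows the hook on the bar, and the right cap has risen to about (305,283), so the bar is tilting as it should. From here I'll measure tilt numerically from the right cap.

```bash
cat > tilt.py <<'E'
from h import *
PIN=np.array([.5997,.0295,.25]);U=np.array([.1111,.9938,0]);Z=np.array([0,0,1.])
def cap(th,d=-.2465):
    v=U*np.cos(th)+Z*np.sin(th); n=Z*np.cos(th)-U*np.sin(th); return PIN-.045*n+d*v
ref={"side":np.array([303.505,289.026]),"top":np.array([413.64,220.956])}
off={n:ref[n]-proj(n,cap(0))[0] for n in ref}
def dark(im,c,r=9):
    x,y=np.round(c).astype(int);g=im[y-r:y+r+1,x-r:x+r+1].mean(2);w=np.clip(75-g,0,None)
    yy,xx=np.mgrid[-r:r+1,-r:r+1];return np.array([x+(w*xx).sum()/w.sum(),y+(w*yy).sum()/w.sum()]),w.sum()
def tilt(im,n="side"):
    best=None
    for g in(-.14,-.07,0,.07,.14):
        th=g
        for _ in range(4):
            c,m=dark(im,proj(n,cap(th))[0]+off[n],8)
            r=least_squares(lambda t:proj(n,cap(t[0]))[0]+off[n]-c,[th]);th=np.clip(r.x[0],-.2,.2)
        e=np.abs(r.fun).max()
        if best is None or e<best[1]: best=(float(th),float(e))
    return best
E
python3 - <<'E'
from tilt import *
s=env.snapshot("side");print(off,tilt(s))
E
python3 -m jog '[{"delta_pos":[0,0,-0.05],"rotation":[0,0,0]},{"delta_pos":[0,0,-0.1],"rotation":[0,0,0]},{"delta_pos":[0,0,-0.15],"rotation":[0,0,0]},{"delta_pos":[0,0,-0.2],"rotation":[0,0,0]},{"delta_pos":[0,0,-0.2],"rotation":[0,0,0]},{"delta_pos":[0,0,-0.2],"rotation":[0,0,0]},{"delta_pos":[0,0,-0.2],"rotation":[0,0,0]},{"delta_pos":[0,0,-0.2],"rotation":[0,0,0]},{"delta_pos":[0,0,-0.2],"rotation":[0,0,0]},{"delta_pos":[0,0,-0.2],"rotation":[0,0,0]}]'
python3 - <<'E'
from tilt import *
F=[]
for i in range(4): s=env.snapshot("side"); st=env.get_state(); F.append(st["ft_force"])
print(np.mean(F,0),st["ee_pos"],tilt(s))
E
```

```text
{'side': array([0.47453828, 1.2992599 ]), 'top': array([2.39744372, 0.71855042])} (-0.1227948048483921, 0.016913651954325815)
clock: 12.7
ee_pos: [0.6102, 0.1215, 0.2214]
eef_rot: [0.999, -0.052, 0.0, 0.0]
ft_force: [-1.6, -0.8, -6.3]
width: 0.0208
grasp_force: 59.8
[-1.80885039 -0.74016865 -5.67812319] [0.61018069 0.12149367 0.22141232] (-0.14206846207303642, 0.02189165286762318)
```

```bash

python3 -m jog '[{"delta_pos":[-0.01,0,-0.02],"rotation":[0,0,0]},{"delta_pos":[-0.02,0,-0.03],"rotation":[0,0,0]},{"delta_pos":[-0.02,0,-0.05],"rotation":[0,0,0]},{"delta_pos":[-0.02,0,-0.05],"rotation":[0,0,0]},{"delta_pos":[-0.02,0,-0.05],"rotation":[0,0,0]},{"delta_pos":[-0.02,0,-0.05],"rotation":[0,0,0]},{"delta_pos":[-0.02,0,-0.05],"rotation":[0,0,0]},{"delta_pos":[-0.02,0,-0.05],"rotation":[0,0,0]},{"delta_pos":[-0.02,0,-0.05],"rotation":[0,0,0]},{"delta_pos":[-0.02,0,-0.05],"rotation":[0,0,0]}]'
python3 - <<'E'
from tilt import *
F=[]
for i in range(4): s=env.snapshot("side"); st=env.get_state(); F.append(st["ft_force"])
print(np.mean(F,0),st["ee_pos"],tilt(s))
E
```

```text
clock: 13.9
ee_pos: [0.61, 0.1216, 0.221]
eef_rot: [0.999, -0.052, 0.0, -0.0]
ft_force: [-1.8, 0.3, -2.8]
width: 0.021
grasp_force: 60.3
[-1.86477859  0.39196343 -1.48252769] [0.60998026 0.12161191 0.22093311] (-0.14257570570910333, 0.03803251885176451)
```

```bash

python3 -m jog '[{"delta_pos":[-0.01,0,-0.01],"rotation":[0,0,0]},{"delta_pos":[-0.02,0,-0.01],"rotation":[0,0,0]},{"delta_pos":[-0.02,0,-0.01],"rotation":[0,0,0]},{"delta_pos":[-0.02,0,-0.01],"rotation":[0,0,0]},{"delta_pos":[-0.02,0,-0.01],"rotation":[0,0,0]},{"delta_pos":[-0.02,0,-0.01],"rotation":[0,0,0]},{"delta_pos":[-0.02,0,-0.01],"rotation":[0,0,0]},{"delta_pos":[-0.02,0,-0.01],"rotation":[0,0,0]},{"delta_pos":[-0.02,0,-0.01],"rotation":[0,0,0]},{"delta_pos":[-0.02,0,-0.01],"rotation":[0,0,0]}]'
python3 -m jog '[{"delta_pos":[0,0,0],"rotation":[0,0,0]},{"delta_pos":[0,0,0],"rotation":[0,0,0]},{"delta_pos":[0,0,0],"rotation":[0,0,0]},{"delta_pos":[0,0,0],"rotation":[0,0,0]},{"delta_pos":[0,0,0],"rotation":[0,0,0]},{"delta_pos":[0,0,0],"rotation":[0,0,0]},{"delta_pos":[0,0,0.5],"rotation":[0,0,0]},{"delta_pos":[0,0,1.5],"rotation":[0,0,0]},{"delta_pos":[0,0,3.5],"rotation":[0,0,0]},{"delta_pos":[0,0,5.5],"rotation":[0,0,0]}]' 50
python3 - <<'E'
from tilt import *
F=[]
for i in range(4): s=env.snapshot("side"); st=env.get_state(); F.append(st["ft_force"])
print(np.mean(F,0),st["ee_pos"],tilt(s))
E
```

```text
clock: 15.1
ee_pos: [0.6096, 0.1216, 0.2206]
eef_rot: [0.999, -0.052, -0.0, -0.0]
ft_force: [-2.0, 1.1, -3.3]
width: 0.0208
grasp_force: 60.3
clock: 16.1
ee_pos: [0.6097, 0.1215, 0.2769]
eef_rot: [0.999, -0.052, -0.0, 0.0]
ft_force: [0.1, -0.2, 0.5]
width: 0.0427
grasp_force: 0.0
[0.3183891  0.21407249 0.92820411] [0.60984433 0.12154123 0.27634225] (-0.14209680711875605, 0.03844883791379061)
```

```bash

python3 -m jog '[{"delta_pos":[0,0,1.5],"rotation":[0,0,0]},{"delta_pos":[-3,-2,1.5],"rotation":[0,0,0]},{"delta_pos":[-7,-5,1.5],"rotation":[0,0,0]},{"delta_pos":[-10,-8,1.5],"rotation":[0,0,0]},{"delta_pos":[-14,-10,1.5],"rotation":[0,0,0]},{"delta_pos":[-17,-12,1.5],"rotation":[0,0,0]},{"delta_pos":[-17,-12,1.5],"rotation":[0,0,0]},{"delta_pos":[-17,-12,1.5],"rotation":[0,0,0]},{"delta_pos":[-17,-12,1.5],"rotation":[0,0,0]},{"delta_pos":[-17,-12,1.5],"rotation":[0,0,0]}]' 70
python3 - <<'E'
from tilt import *
import fit as f
s=env.snapshot("side");print(env.get_state()["ee_pos"],tilt(s))
for nm,n,bx in(("red","top0",(240,375,310,415)),("blue","top0",(475,390,525,425)),("blue","side0",(290,380,330,420))):
    im=cv2.imread(f"pics/{n}.png");x0,y0,x1,y1=bx;h=cv2.cvtColor(cv2.resize(im[y0:y1,x0:x1],None,fx=4,fy=4,interpolation=cv2.INTER_CUBIC),cv2.COLOR_BGR2HSV).astype(int)
    m=(h[...,0]>6)&(h[...,0]<18)&(h[...,1]>115)&(h[...,2]>115)
    r=cv2.minAreaRect(np.argwhere(m)[:,::-1].astype(np.float32));b=cv2.boxPoints(r)/4+[x0,y0]
    c,a=cv2.PCACompute2(np.argwhere(m)[:,::-1].astype(np.float32),np.empty(0))[:2]
    print(nm,n,m.sum()/16,r[1],np.round(b/1.4,1).tolist(),c/4,a[0])
    P=np.array([f.place(f.GR[[1,3,5,7]],*p)  for p in((.465,.209,-.045),)])
    W=[onz(n[:-1],q/1.4,.158) for q in b]; print(np.round(W,4).tolist(), onz(n[:-1],(c[0]/4+[x0,y0])/1.4,.158))
    d=onz(n[:-1],(c[0]/4+[x0,y0]+5*a[0])/1.4,.158)-onz(n[:-1],(c[0]/4+[x0,y0]-5*a[0])/1.4,.158)
    print("long axis yaw as tin y:",np.arctan2(-d[0],d[1]))
E
```

```text
clock: 17.3
ee_pos: [0.4407, 0.0019, 0.2905]
eef_rot: [0.999, -0.052, 0.0, -0.0]
ft_force: [0.3, -0.5, -0.6]
width: 0.06
grasp_force: 0.0
[0.44059308 0.00190115 0.2904721 ] (-0.141983397470063, 0.030382304626527912)
red top0 117.4375 (138.2808074951172, 118.18653106689453) [[181.9, 279.3], [200.6, 269.6], [212.0, 291.6], [193.2, 301.2]] [[27.922832 21.450108]] [0.8901465 0.4556743]
[[0.4706, 0.2228, 0.158], [0.4886, 0.1862, 0.158], [0.446, 0.164, 0.158], [0.4283, 0.2004, 0.158]] [0.46278229 0.20414031 0.158     ]
long axis yaw as tin y: 2.661653653337512
blue top0 80.25 (26.646526336669922, 52.864261627197266) [[352.9, 295.1], [361.3, 290.7], [363.5, 295.0], [355.1, 299.3]] [[26.516745 22.93925 ]] [ 0.8850759  -0.46544683]
[[0.4336, -0.1092, 0.158], [0.4415, -0.1259, 0.158], [0.4334, -0.1297, 0.158], [0.4255, -0.1131, 0.158]] [ 0.43360456 -0.1194801   0.158     ]
long axis yaw as tin y: -2.6920089520167902
blue side0 93.8125 (55.253265380859375, 30.995731353759766) [[213.3, 275.6], [217.6, 272.0], [223.9, 279.6], [219.7, 283.1]] [[16.138075  8.514824]] [0.6797041  0.73348635]
[[0.4268, -0.1122, 0.158], [0.4366, -0.1072, 0.158], [0.4443, -0.1274, 0.158], [0.4347, -0.1322, 0.158]] [ 0.43574841 -0.1197459   0.158     ]
long axis yaw as tin y: -2.7281715819357264
```

```bash

python3 -m jog '[{"delta_pos":[-0.2,-4,0],"rotation":[0,0,0.12]},{"delta_pos":[-0.4,-8,0],"rotation":[0,0,0.24]},{"delta_pos":[-0.55,-11,0],"rotation":[0,0,0.36]},{"delta_pos":[-0.55,-12.1,-2],"rotation":[0,0,0.46]},{"delta_pos":[-0.55,-12.1,-6],"rotation":[0,0,0.535]},{"delta_pos":[-0.55,-12.1,-10],"rotation":[0,0,0.535]},{"delta_pos":[-0.55,-12.1,-10],"rotation":[0,0,0.535]},{"delta_pos":[-0.55,-12.1,-12],"rotation":[0,0,0.535]},{"delta_pos":[-0.55,-12.1,-14],"rotation":[0,0,0.535]},{"delta_pos":[-0.55,-12.1,-15.2],"rotation":[0,0,0.535]}]'
python3 - <<'E'
from tilt import *
F=[]
for i in range(10): s=env.snapshot("side"); st=env.get_state(); F.append(st["ft_force"])
print("tare",np.mean(F,0),st["ee_pos"],st["eef_rot"],tilt(s))
E
```

```text
clock: 18.35
ee_pos: [0.4354, -0.1195, 0.139]
eef_rot: [0.977, 0.214, 0.0, 0.0]
ft_force: [-0.0, -1.1, -0.1]
width: 0.0602
grasp_force: 0.0
tare [-0.0203997  -0.00579752  0.00646423] [ 0.43463091 -0.11964311  0.13941347] [9.76869555e-01 2.13834712e-01 5.64284931e-04 5.18933434e-04] (-0.1410863895264746, 0.03758955640785189)
```

```bash

python3 -m jog '[{"delta_pos":[0,0,0],"rotation":[0,0,0]},{"delta_pos":[0,0,0],"rotation":[0,0,0]},{"delta_pos":[0,0,0],"rotation":[0,0,0]},{"delta_pos":[0,0,0],"rotation":[0,0,0]},{"delta_pos":[0,0,0],"rotation":[0,0,0]},{"delta_pos":[0,0,0],"rotation":[0,0,0]},{"delta_pos":[0,0,0],"rotation":[0,0,0]},{"delta_pos":[0,0,0],"rotation":[0,0,0]},{"delta_pos":[0,0,0],"rotation":[0,0,0]},{"delta_pos":[0,0,0],"rotation":[0,0,0]}]' 0 60
python3 -m jog '[{"delta_pos":[0,0,1],"rotation":[0,0,0]},{"delta_pos":[0,0,3],"rotation":[0,0,0]},{"delta_pos":[0,0,6],"rotation":[0,0,0]},{"delta_pos":[0,0,9],"rotation":[0,0,-0.1]},{"delta_pos":[0,0,12],"rotation":[0,0,-0.2]},{"delta_pos":[0,0,14],"rotation":[0,0,-0.3]},{"delta_pos":[0,0,15],"rotation":[0,0,-0.4]},{"delta_pos":[0,0,15.5],"rotation":[0,0,-0.5]},{"delta_pos":[0,0,15.5],"rotation":[0,0,-0.54]},{"delta_pos":[0,0,15.5],"rotation":[0,0,-0.54]}]'
python3 - <<'E'
from tilt import *
from fit import place,LID,ST,LP
F=[]
for i in range(15): s=env.snapshot("side"); st=env.get_state(); F.append(st["ft_force"])
tcp=st["ee_pos"];q=st["eef_rot"]
print("w",np.mean(F,0),tcp,q,"tool y yaw",2*np.arctan2(q[1],q[0])-np.pi/2,tilt(s))
# lid check, side view: blue mask hull extents vs model
p=proj("side",place(LID[:40],tcp[0],tcp[1],0)+[0,0,tcp[2]-.1385]);lo,hi=p.min(0)-15,p.max(0)+15
x0,y0=lo.astype(int);c=s[y0:int(hi[1]),x0:int(hi[0])]
c=cv2.resize(c,None,fx=4,fy=4,interpolation=cv2.INTER_CUBIC);h=cv2.cvtColor(c,cv2.COLOR_RGB2HSV).astype(int)
m=(h[...,0]>98)&(h[...,0]<125)&(h[...,1]>130);m=cv2.morphologyEx(m.astype(np.uint8),cv2.MORPH_OPEN,np.ones((5,5)))
a=np.argwhere(m)[:,::-1]/4+[x0,y0];print("mask",a.min(0),a.max(0),"model lid",p.min(0),p.max(0))
E
```

```text
clock: 19.85
ee_pos: [0.4342, -0.1195, 0.139]
eef_rot: [0.977, 0.214, 0.0, 0.0]
ft_force: [-0.2, 0.9, 5.8]
width: 0.0209
grasp_force: 59.5
clock: 20.85
ee_pos: [0.4334, -0.119, 0.2935]
eef_rot: [0.999, -0.054, -0.001, -0.0]
ft_force: [0.3, -0.5, -4.4]
width: 0.0209
grasp_force: 59.3
w [ 0.19936842  0.03382016 -4.36720875] [ 0.43418875 -0.11945993  0.29369864] [ 9.98510753e-01 -5.45552506e-02 -2.17983842e-05 -1.54412648e-05] tool y yaw -1.67996102454124 (-0.1414726874171883, 0.056150769824910185)
mask [197.   247.25] [233.  288.5] model lid [194.27043797 245.73421319] [233.18481372 279.48831543]
```

```bash

python3 -m jog '[{"delta_pos":[1.5,-0.7,0],"rotation":[0,0,0]},{"delta_pos":[4,-2,-0.1],"rotation":[0,0,0]},{"delta_pos":[6.5,-3.2,-0.15],"rotation":[0,0,0]},{"delta_pos":[8,-4,-0.15],"rotation":[0,0,0]},{"delta_pos":[8.9,-4.3,-0.15],"rotation":[0,0,0]},{"delta_pos":[8.9,-4.3,-0.15],"rotation":[0,0,0]},{"delta_pos":[8.9,-4.3,-0.15],"rotation":[0,0,0]},{"delta_pos":[8.9,-4.3,-0.15],"rotation":[0,0,0]},{"delta_pos":[8.9,-4.3,-0.15],"rotation":[0,0,0]},{"delta_pos":[8.9,-4.3,-0.15],"rotation":[0,0,0]}]'
python3 - <<'E'
from tilt import *
from fit import place,LID,ST,LP
s=env.snapshot("side");tcp=env.get_state()["ee_pos"];print(tcp,tilt(s),onz("top",np.array((515,240))/1.4,0))
u,v=np.round(proj("side",tcp-[-.02,0,.05])[0]).astype(int)-[38,36];S=8
c=crop(s,u,v,80,70,S)
for P,col in((LID[:40],(0,255,0)),(ST,(0,255,0)),(LP,(255,0,255))):
    q=((proj("side",place(P,tcp[0],tcp[1],-.109)+[0,0,tcp[2]-.139])-[u,v]+.5)*S-.5).astype(np.float32)
    cv2.polylines(c,[cv2.convexHull(q).astype(int)],True,col,1)
a=((proj("side",[cap(-.141,-.08),cap(-.141,-.24)])-[u,v]+.5)*S-.5).astype(int)
cv2.line(c,tuple(map(int,a[0])),tuple(map(int,a[1])),(0,255,255),1)
cv2.imwrite("pics/b1.png",c)
E
```

```text
clock: 22.6
ee_pos: [0.5227, -0.1621, 0.2924]
eef_rot: [0.999, -0.055, -0.0, -0.0]
ft_force: [0.2, 0.5, -5.0]
width: 0.0208
grasp_force: 59.4
[ 0.52286352 -0.16226827  0.29242055] (-0.14276668705021614, 0.00571822568593916) [ 0.71182339 -0.18640702  0.        ]
```

View pics/b1.png

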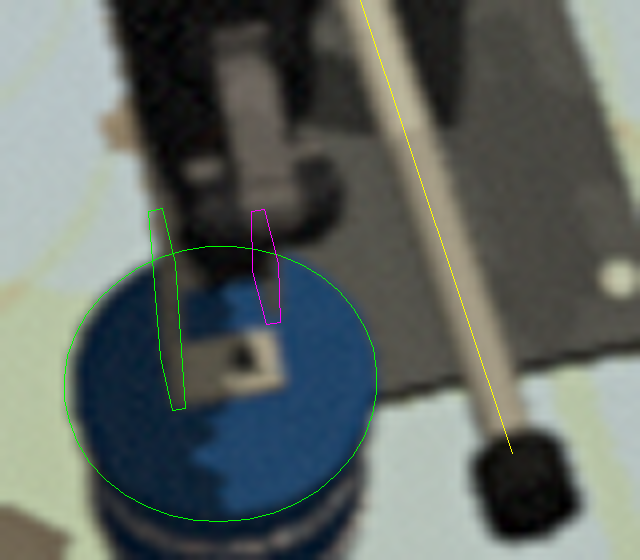

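This view shows the blue lid centred about (226,384), 1 mm beyond the model. The bar is about 1 mm nearer than my line, so I shorten the push by 1.5 mm and then go over the bar and lower.

```bash

python3 -m jog '[{"delta_pos":[1,-0.1,0],"rotation":[0,0,0]},{"delta_pos":[2,-0.2,0],"rotation":[0,0,0]},{"delta_pos":[3,-0.35,0],"rotation":[0,0,0]},{"delta_pos":[3.8,-0.4,0],"rotation":[0,0,0]},{"delta_pos":[4.4,-0.5,0],"rotation":[0,0,0]},{"delta_pos":[4.9,-0.55,0],"rotation":[0,0,0]},{"delta_pos":[5.2,-0.6,0],"rotation":[0,0,0]},{"delta_pos":[5.35,-0.6,0],"rotation":[0,0,0]},{"delta_pos":[5.35,-0.6,0],"rotation":[0,0,0]},{"delta_pos":[5.35,-0.6,0],"rotation":[0,0,0]}]'
python3 -m jog '[{"delta_pos":[0,0,-0.4],"rotation":[0,0,0]},{"delta_pos":[0,0,-0.8],"rotation":[0,0,0]},{"delta_pos":[0,0,-1.2],"rotation":[0,0,0]},{"delta_pos":[0,0,-1.6],"rotation":[0,0,0]},{"delta_pos":[0,0,-1.9],"rotation":[0,0,0]},{"delta_pos":[0,0,-2.2],"rotation":[0,0,0]},{"delta_pos":[0,0,-2.4],"rotation":[0,0,0]},{"delta_pos":[0,0,-2.5],"rotation":[0,0,0]},{"delta_pos":[0,0,-2.5],"rotation":[0,0,0]},{"delta_pos":[0,0,-2.5],"rotation":[0,0,0]}]'
python3 - <<'E'
from tilt import *
F=[]
for i in range(5): s=env.snapshot("side"); st=env.get_state(); F.append(st["ft_force"])
print(np.mean(F,0),st["ee_pos"],tilt(s))
E
```

```text
clock: 23.65
ee_pos: [0.5764, -0.1684, 0.2922]
eef_rot: [0.999, -0.055, -0.0, -0.0]
ft_force: [-0.8, -0.0, -3.6]
width: 0.021
grasp_force: 59.3
clock: 24.65
ee_pos: [0.5768, -0.1685, 0.2674]
eef_rot: [0.999, -0.055, 0.0, 0.0]
ft_force: [-0.3, 0.1, -4.4]
width: 0.0213
grasp_force: 59.4
[ 0.30335015  0.20495755 -4.07847098] [ 0.57676141 -0.16847373  0.26736735] (-0.13042743403627816, 1.0539822315056995)
```

```bash

python3 -m jog '[{"delta_pos":[0,0,-0.1],"rotation":[0,0,0]},{"delta_pos":[0,0,-0.2],"rotation":[0,0,0]},{"delta_pos":[0,0,-0.3],"rotation":[0,0,0]},{"delta_pos":[0,0,-0.4],"rotation":[0,0,0]},{"delta_pos":[0,0,-0.5],"rotation":[0,0,0]},{"delta_pos":[0,0,-0.6],"rotation":[0,0,0]},{"delta_pos":[0,0,-0.65],"rotation":[0,0,0]},{"delta_pos":[0,0,-0.7],"rotation":[0,0,0]},{"delta_pos":[0,0,-0.75],"rotation":[0,0,0]},{"delta_pos":[0,0,-0.8],"rotation":[0,0,0]}]'
python3 - <<'E'
from tilt import *
F=[]
for i in range(6): s=env.snapshot("side"); st=env.get_state(); F.append(st["ft_force"])
t=env.snapshot("top")
print(np.mean(F,0),st["ee_pos"],tilt(s),tilt(t,"top"))
E
```

```text
clock: 25.9
ee_pos: [0.577, -0.1684, 0.2594]
eef_rot: [0.999, -0.055, 0.0, -0.0]
ft_force: [1.1, 0.2, -0.9]
width: 0.021
grasp_force: 59.6
[ 0.07252335  1.41141335 -0.01772025] [ 0.57689383 -0.16838264  0.25926598] (-0.10841045585166605, 0.8851508943279214) (0.14547324115799956, 0.27104301607582215)
```

```bash

python3 -m jog '[{"delta_pos":[0,0.05,-0.1],"rotation":[0,0,0]},{"delta_pos":[0.01,0.1,-0.2],"rotation":[0,0,0]},{"delta_pos":[0.02,0.14,-0.35],"rotation":[0,0,0]},{"delta_pos":[0.02,0.16,-0.5],"rotation":[0,0,0]},{"delta_pos":[0.03,0.18,-0.65],"rotation":[0,0,0]},{"delta_pos":[0.03,0.21,-0.8],"rotation":[0,0,0]},{"delta_pos":[0.03,0.24,-0.95],"rotation":[0,0,0]},{"delta_pos":[0.03,0.27,-1.1],"rotation":[0,0,0]},{"delta_pos":[0.03,0.29,-1.2],"rotation":[0,0,0]},{"delta_pos":[0.03,0.3,-1.25],"rotation":[0,0,0]}]'
python3 - <<'E'
from tilt import *
F=[]
for i in range(6): s=env.snapshot("side"); st=env.get_state(); F.append(st["ft_force"])
print(np.mean(F,0),st["ee_pos"],tilt(s))
E
```

```text
clock: 27.25
ee_pos: [0.5772, -0.1656, 0.2467]
eef_rot: [0.999, -0.055, 0.0, 0.0]
ft_force: [-1.2, -3.8, 0.3]
width: 0.021
grasp_force: 59.8
[ 0.87718497 -2.83456198 -0.70572953] [ 0.5771511  -0.16557764  0.24683929] (-0.04104403364603961, 1.152415727945197)
```

```bash

python3 -m jog '[{"delta_pos":[0,-0.05,-0.1],"rotation":[0,0,0]},{"delta_pos":[0,-0.05,-0.2],"rotation":[0,0,0]},{"delta_pos":[0,-0.05,-0.35],"rotation":[0,0,0]},{"delta_pos":[0,-0.03,-0.5],"rotation":[0,0,0]},{"delta_pos":[0,-0.02,-0.65],"rotation":[0,0,0]},{"delta_pos":[0,-0.02,-0.8],"rotation":[0,0,0]},{"delta_pos":[0,-0.02,-0.95],"rotation":[0,0,0]},{"delta_pos":[0,-0.02,-1.1],"rotation":[0,0,0]},{"delta_pos":[0,-0.02,-1.2],"rotation":[0,0,0]},{"delta_pos":[0,-0.02,-1.25],"rotation":[0,0,0]}]'
python3 - <<'E'
from tilt import *
F=[]
for i in range(8): s=env.snapshot("side"); st=env.get_state(); F.append(st["ft_force"])
print(np.mean(F,0),st["ee_pos"],tilt(s),env.get_state()["wrist_torque"])
g=s.mean(2);y,x=289,303;print(g[y-14:y+12:2,x-14:x+14:2].astype(int))
E
```

```text
clock: 28.55
ee_pos: [0.5771, -0.165, 0.2341]
eef_rot: [0.999, -0.055, -0.0, -0.001]
ft_force: [2.1, 4.5, 1.6]
width: 0.0207
grasp_force: 60.0
[2.55378818 4.51082799 0.92550156] [ 0.5770318  -0.16546015  0.23429087] (0.04638295443305963, 1.074831222113005) [ 0.85753966 -0.36414009  0.04655338]
[[ 49  72  81  82  70  80  96 100  70  70  72  70 156 195]
 [ 46  74  84  87  89  79  80  89  76  72  73  70 131 193]
 [ 44  57  52  51  66  76  83 121  80  70  69  66 154 191]
 [ 38  35  38  41  70  75  88 139 106  71  75  69 162 188]
 [ 34  38  37  41  71  65  54  65  33  35  59  79 175 187]
 [ 35  35  37  38  39  18  12  24  26  23  47 120 188 187]
 [ 36  37  38  36  20  10  15  28  25  20  50 173 191 186]
 [ 36  34  37  39  26  17  21  22  28  20  34 167 194 187]
 [ 28  35  36  35  33  14  15   9  12   6  23 165 195 191]
 [ 28  23  28  25  29  19  10  15  12   5  97 186 198 192]
 [ 63  52  45  46  52  56  32  20  19  64 166 196 196 195]
 [ 25  36  38  47  50  44  26  23  54 121 192 195 197 190]
 [ 29  28  27  26  29  30  52  83  97 164 187 189 189 185]]
```

```bash

python3 -m jog '[{"delta_pos":[0.01,0.02,0],"rotation":[0,0,0]},{"delta_pos":[0.02,0.04,0],"rotation":[0,0,0]},{"delta_pos":[0.03,0.06,0],"rotation":[0,0,0]},{"delta_pos":[0.03,0.07,0],"rotation":[0,0,0]},{"delta_pos":[0.03,0.08,0],"rotation":[0,0,0]},{"delta_pos":[0.03,0.08,0],"rotation":[0,0,0]},{"delta_pos":[0.03,0.08,0],"rotation":[0,0,0]},{"delta_pos":[0.03,0.08,0],"rotation":[0,0,0]},{"delta_pos":[0.03,0.08,0],"rotation":[0,0,0]},{"delta_pos":[0.03,0.08,0],"rotation":[0,0,0]}]'
python3 - <<'E'
from tilt import *
F=[]
for i in range(8): s=env.snapshot("side"); st=env.get_state(); F.append(st["ft_force"])
print(np.mean(F,0),st["ee_pos"],st["wrist_torque"])
E
```

```text
clock: 29.95
ee_pos: [0.5771, -0.1652, 0.2342]
eef_rot: [0.999, -0.055, -0.0, 0.0]
ft_force: [0.6, 0.7, -0.4]
width: 0.0208
grasp_force: 59.9
[ 0.25553509 -0.65149681  0.21968703] [ 0.57712982 -0.1652069   0.2341461 ] [-0.15482728  0.0843391  -0.0235794 ]
```

```bash

python3 -m jog '[{"delta_pos":[0,-0.01,0],"rotation":[0,0,0]},{"delta_pos":[0.0,-0.01,0],"rotation":[0,0,0]},{"delta_pos":[0,-0.01,0],"rotation":[0,0,0]},{"delta_pos":[0,-0.01,0],"rotation":[0,0,0]},{"delta_pos":[0,-0.01,0],"rotation":[0,0,0]},{"delta_pos":[0,-0.01,0],"rotation":[0,0,0]},{"delta_pos":[0,-0.01,0],"rotation":[0,0,0]},{"delta_pos":[0,-0.01,0],"rotation":[0,0,0]},{"delta_pos":[0,-0.01,0],"rotation":[0,0,0]},{"delta_pos":[0,-0.01,0],"rotation":[0,0,0]}]'
python3 - <<'E'
from tilt import *
F=[]
for i in range(24): s=env.snapshot("side"); st=env.get_state(); F.append(st["ft_force"])
F=np.array(F);m=F.mean(0);print(m,F.std(0)/24**.5,st["ee_pos"])
print("hand torque on bar",.195*m[2]-.045*m[1])
cv2.imwrite("pics/b2.png",s[:,:,::-1])
# cap right edge / bottom profile, subpixel, vs reference picture
S0=cv2.resize(cv2.imread("pics/side0.png"),(560,420),interpolation=cv2.INTER_AREA)
for n,im in(("ref",S0),("now",s)):
    g=im.mean(2)
    e=[]
    for x in(304,305,306):
        col=g[286:302,x]; i=np.argmax(col>110); e.append(round(286+i-1+(110-col[i-1])/(col[i]-col[i-1]),2))
    f=[]
    for y in(286,288,290):
        row=g[y,302:318]; i=np.argmax(row>110); f.append(round(302+i-1+(110-row[i-1])/(row[i]-row[i-1]),2))
    print(n,e,f)
print((proj("side",cap(.02))-proj("side",cap(0)))/.02)
E
```

```text
clock: 31.35
ee_pos: [0.5772, -0.1652, 0.2342]
eef_rot: [0.999, -0.055, -0.0, 0.0]
ft_force: [-1.4, -2.7, -0.3]
width: 0.0207
grasp_force: 59.8
[-1.58710144 -3.22285429 -0.68569019] [0.11387515 0.09832409 0.11108837] [ 0.57728682 -0.16497114  0.23421267]
hand torque on bar 0.01131885549131098
ref [np.float64(295.07), np.float64(294.84), np.float64(294.51)] [np.float64(309.18), np.float64(309.61), np.float64(310.33)]
now [np.float64(298.98), np.float64(299.0), np.float64(298.06)] [np.float64(310.18), np.float64(310.04), np.float64(310.2)]
[[-13.69363424  39.57588316]]
```

```bash

python3 - <<'E'
from tilt import *
from fit import place,LID
s=cv2.imread("pics/b2.png");S0=cv2.resize(cv2.imread("pics/side0.png"),(560,420),interpolation=cv2.INTER_AREA)
p=proj("side",place(LID,.5772,-.165,0)+[0,0,.2342-.139]);print("tin",p.min(0),p.max(0),"cap",proj("side",cap(0))+off["side"],proj("side",cap(0,-.24)))
for im in(S0,s):
    g=im.mean(2).astype(int);print("x 298..314");[print(y,g[y,298:315]) for y in range(280,302)]
b=s.astype(int);[print(y,b[y,300:312,0]-b[y,300:312,2]) for y in range(288,301,2)]
E
```

```text
tin [276.61199139 260.3165854 ] [312.8293978 306.4059901] cap [[303.505 289.026]] [[302.0844566  284.50071043]]
x 298..314
280 [120 125 147 155 155 146 142 158 168 172 171 170 168 165 161 161 162]
281 [130 123 143 154 157 148 140 153 166 171 171 171 169 166 162 161 162]
282 [137 121 132 143 145 128 114 120 133 148 160 169 171 168 163 162 161]
283 [139 110  99  97  88  68  57  59  67  89 124 157 170 168 164 162 162]
284 [126  80  52  43  33  28  21  20  21  40  93 145 170 171 165 161 160]
285 [ 84  40  24  21  21  24  25  22  19  20  67 127 165 172 167 164 161]
286 [ 46  14  17  20  24  27  29  26  19  20  45 100 152 169 168 164 163]
287 [ 38  12  18  21  23  25  24  26  23  22  35  85 145 169 167 164 162]
288 [ 48  15  15  21  23  26  25  26  24  20  28  69 136 167 170 164 161]
289 [ 59  18  15  22  23  26  25  23  22  18  15  49 115 156 169 167 162]
290 [ 74  28  15  21  21  19  17  12  11   7   3  30  92 144 168 169 166]
291 [ 94  40  14  14  12   9  10   8   5   3   2  27  88 144 168 170 167]
292 [114  54  10   4   6   6   4   3   2   5  20  55 115 156 170 169 166]
293 [125  71  1
[... 1895 characters left out ...]
189 197 196 196 196 193]
297 [ 40  37  32  25  28  30  40  61  88 127 173 195 197 197 196 195 191]
298 [ 28  28  24  24  38  53  80  98 109 140 177 191 192 193 195 194 189]
299 [ 21  32  36  57  84 102 110 110 126 164 183 187 188 189 188 188 190]
300 [ 53  58  69  97 124 117 105 126 159 183 187 186 187 187 185 188 187]
301 [ 88  94  96  99 100 109 137 166 184 189 188 188 186 185 186 188 186]
288 [-6 -2 -4 -3 -3 -5 -5 -3 -3 -2 -3  6]
290 [-5 -5  2 -1 -4 -4 -3  0 -2 -3 -3  6]
292 [ 0 -4 -5 -2  1 -3 -3  0  0  2  6  9]
294 [-5 -1 -3 -2  3  6  5  4 -1  0  6  7]
296 [14 27 34 36 37 25 10 -4 -4  5  8  9]
298 [40 36 23 12  3 -1 -1 -4  0 -6 -1  3]
300 [  4   0 -10  -5  -2  -6 -12 -16 -20 -20 -19 -20]
```

The cap's top and right edges match the level reference picture, so the bar is level, and the measured imbalance is small. Next I'll relieve the sideways preload.

```bash

python3 -m jog '[{"delta_pos":[-0.01,-0.01,0],"rotation":[0,0,0]},{"delta_pos":[-0.015,-0.025,0],"rotation":[0,0,0]},{"delta_pos":[-0.015,-0.035,0],"rotation":[0,0,0]},{"delta_pos":[-0.015,-0.035,0],"rotation":[0,0,0]},{"delta_pos":[-0.015,-0.035,0],"rotation":[0,0,0]},{"delta_pos":[-0.015,-0.035,0],"rotation":[0,0,0]},{"delta_pos":[-0.015,-0.035,0],"rotation":[0,0,0]},{"delta_pos":[-0.015,-0.035,0],"rotation":[0,0,0]},{"delta_pos":[-0.015,-0.035,0],"rotation":[0,0,0]},{"delta_pos":[-0.015,-0.035,0],"rotation":[0,0,0]}]'
python3 - <<'E'
from tilt import *
F=[];P=[]
for i in range(16): s=env.snapshot("side"); st=env.get_state(); F.append(st["ft_force"]);P.append(st["ee_pos"])
F=np.array(F);m=F.mean(0);print(m,F[:8].mean(0),np.mean(P,0))
print("hand torque on bar",.195*m[2]-.045*m[1])
E
```

```text
clock: 33.55
ee_pos: [0.5772, -0.1651, 0.2342]
eef_rot: [0.999, -0.055, 0.0, -0.0]
ft_force: [-0.4, -1.0, -0.9]
width: 0.021
grasp_force: 59.8
[-0.29241532 -0.00037914  0.16821348] [-0.39146733 -0.43821371  0.07299681] [ 0.57720741 -0.16508283  0.23422073]
hand torque on bar 0.032818690284519
```

```bash

python3 -m jog '[{"delta_pos":[-0.01,-0.06,0],"rotation":[0,0,0]},{"delta_pos":[-0.015,-0.13,0],"rotation":[0,0,0]},{"delta_pos":[-0.02,-0.2,0],"rotation":[0,0,0]},{"delta_pos":[-0.03,-0.27,0],"rotation":[0,0,0]},{"delta_pos":[-0.04,-0.34,0],"rotation":[0,0,0]},{"delta_pos":[-0.04,-0.41,0],"rotation":[0,0,0]},{"delta_pos":[-0.05,-0.45,0],"rotation":[0,0,0]},{"delta_pos":[-0.05,-0.45,0],"rotation":[0,0,0]},{"delta_pos":[-0.05,-0.41,0],"rotation":[0,0,0]},{"delta_pos":[-0.05,-0.41,0],"rotation":[0,0,0]}]'
python3 - <<'E'
from tilt import *
F=[];P=[]
for i in range(6): s=env.snapshot("side"); st=env.get_state(); F.append(st["ft_force"]);P.append(st["ee_pos"])
m=np.mean(F,0);print(m,np.mean(P,0));print("hand torque on bar",.199*m[2]-.045*m[1])
E
```

```text
clock: 35.35
ee_pos: [0.5767, -0.1699, 0.2342]
eef_rot: [0.999, -0.055, 0.0, 0.0]
ft_force: [0.5, 3.5, 0.6]
width: 0.0208
grasp_force: 60.0
[-0.01546518  2.42278483  0.37700485] [ 0.57665066 -0.16983377  0.23421878]
hand torque on bar -0.03400135190541734
```

```bash

python3 -m jog '[{"delta_pos":[0,0.01,0],"rotation":[0,0,0]},{"delta_pos":[0,0.02,0],"rotation":[0,0,0]},{"delta_pos":[0,0.025,0],"rotation":[0,0,0]},{"delta_pos":[0,0.025,0],"rotation":[0,0,0]},{"delta_pos":[0,0.025,0],"rotation":[0,0,0]},{"delta_pos":[0,0.025,0],"rotation":[0,0,0]},{"delta_pos":[0,0.025,0],"rotation":[0,0,0]},{"delta_pos":[0,0.025,0],"rotation":[0,0,0]},{"delta_pos":[0,0.025,0],"rotation":[0,0,0]},{"delta_pos":[0,0.025,0],"rotation":[0,0,0]}]' - 20
python3 - <<'E'
from tilt import *
F=[];P=[]
for i in range(10): s=env.snapshot("side"); st=env.get_state(); F.append(st["ft_force"]);P.append(st["ee_pos"])
m=np.mean(F,0);print(m,np.mean(P,0),st["grasp_force"]);print("hand torque on bar",.199*m[2]-.045*m[1])
E
```

```text
clock: 36.65
ee_pos: [0.5767, -0.1697, 0.2342]
eef_rot: [0.999, -0.055, 0.0, 0.0]
ft_force: [-0.8, -3.4, -0.0]
width: 0.021
grasp_force: 59.8
[-0.52688982 -3.19298817 -0.71219638] [ 0.57671128 -0.1694609   0.23423668] 59.80405032634735
hand torque on bar 0.0019573878342561968
```

```bash

python3 -m jog '[{"delta_pos":[0,-0.01,0],"rotation":[0,0,0]},{"delta_pos":[0,-0.02,0],"rotation":[0,0,0]},{"delta_pos":[0,-0.02,0],"rotation":[0,0,0]},{"delta_pos":[0,-0.02,0],"rotation":[0,0,0]},{"delta_pos":[0,-0.02,0],"rotation":[0,0,0]},{"delta_pos":[0,-0.02,0],"rotation":[0,0,0]},{"delta_pos":[0,-0.02,0],"rotation":[0,0,0]},{"delta_pos":[0,-0.02,0],"rotation":[0,0,0]},{"delta_pos":[0,-0.02,0],"rotation":[0,0,0]},{"delta_pos":[0,-0.02,0],"rotation":[0,0,0]}]' 0 20
python3 - <<'E'
from tilt import *
F=[];P=[]
for i in range(4): s=env.snapshot("side"); st=env.get_state(); F.append(st["ft_force"]);P.append(st["ee_pos"])
m=np.mean(F,0);print(m,np.mean(P,0),st["grasp_force"]);print("hand torque on bar",.199*m[2]-.045*m[1])
E
```

```text
clock: 38.15
ee_pos: [0.5767, -0.1693, 0.2342]
eef_rot: [0.999, -0.055, 0.0, -0.0]
ft_force: [-0.1, -2.1, -0.6]
width: 0.0209
grasp_force: 59.8
[ 0.01932636 -1.53171823 -0.53479487] [ 0.57670598 -0.16925525  0.23422309] 59.79941546916962
hand torque on bar -0.03749685791719924
```

```bash

python3 -m jog '[{"delta_pos":[0,-0.01,0],"rotation":[0,0,0]},{"delta_pos":[0,-0.01,0],"rotation":[0,0,0]},{"delta_pos":[0,-0.01,0],"rotation":[0,0,0]},{"delta_pos":[0,-0.01,0],"rotation":[0,0,0]},{"delta_pos":[0,-0.01,0],"rotation":[0,0,0]},{"delta_pos":[0,-0.01,0],"rotation":[0,0,0]},{"delta_pos":[0,-0.01,0],"rotation":[0,0,0]},{"delta_pos":[0,-0.01,0],"rotation":[0,0,0]},{"delta_pos":[0,-0.01,0],"rotation":[0,0,0]},{"delta_pos":[0,-0.01,0],"rotation":[0,0,0]}]' 50 20
python3 -m jog '[{"delta_pos":[0,0,0.5],"rotation":[0,0,0]},{"delta_pos":[0,0,1],"rotation":[0,0,0]},{"delta_pos":[0,0,2],"rotation":[0,0,0]},{"delta_pos":[0,0,3],"rotation":[0,0,0]},{"delta_pos":[0,0,4.5],"rotation":[0,0,0]},{"delta_pos":[0,0,6],"rotation":[0,0,0]},{"delta_pos":[0,0,8],"rotation":[0,0,0]},{"delta_pos":[0,0,10],"rotation":[0,0,0]},{"delta_pos":[0,0,10],"rotation":[0,0,0]},{"delta_pos":[0,0,10],"rotation":[0,0,0]}]'
python3 - <<'E'
from tilt import *
s=env.snapshot("side");print(tilt(s))
g=s.mean(2).astype(int);[print(y,g[y,298:315]) for y in range(276,302)]
E
```

```text
clock: 39.35
ee_pos: [0.5767, -0.1695, 0.2342]
eef_rot: [0.999, -0.055, 0.0, 0.0]
ft_force: [0.1, 0.6, -0.5]
width: 0.0429
grasp_force: 0.0
clock: 40.35
ee_pos: [0.5766, -0.1694, 0.3348]
eef_rot: [0.999, -0.055, 0.001, 0.0]
ft_force: [0.4, 0.2, 0.0]
width: 0.043
grasp_force: 0.0
(0.04523853523809644, 0.6838729296970882)
276 [117 138 151 151 143 110  82  68  66  70  64  66  68  66  66 102 154]
277 [108 132 146 152 146 121  93  69  68  65  67  65  65  65  67  99 154]
278 [107 126 144 152 149 134 101  73  68  69  67  66  68  67  64  95 151]
279 [ 98 120 141 149 154 141 108  76  67  66  66  66  66  66  65  92 151]
280 [ 84 111 135 149 153 147 121  88  68  65  66  66  67  65  64  98 152]
281 [ 75 106 130 147 150 145 127  94  70  65  67  68  67  66  66 100 153]
282 [ 73  97 122 132 119 106  89  69  46  49  61  66  68  64  73 110 157]
283 [ 66  78  87  77  60  47  40  31  27  27  40  61  68  63  77 121 162]
284 [ 54  46  38  28  19  22  20  21  21  20  30  54  64  61  74 127 166]
285 [ 35  22  22  20  23  21  21  25  25  20  24  46  60  62  90 145 174]
286 [ 14  12  19  24  22  27  23  28  
[... 445 characters left out ...]
2  13   6  12  63 137 177 185 183]
293 [ 29  15   7   7   5   4   1   7  14  15   9  30  83 143 177 184 184]
294 [ 31  22  15   7  11  16  17  29  38  30  23  57 122 165 185 187 184]
295 [ 24  19  24  22  26  42  56  49  44  30  36  86 149 180 187 188 186]
296 [ 39  37  41  58  63  68  77  60  36  26  56 117 168 184 188 185 186]
297 [ 47  54  63  84  76  57  49  35  27  32  77 133 173 186 187 186 187]
298 [ 49  51  51  53  46  32  22  30  42  65  98 149 176 186 186 186 186]
299 [ 34  32  29  26  23  25  35  53  76 104 127 161 184 186 188 184 187]
300 [ 26  26  22  25  27  30  55  89 102 113 148 173 184 180 184 184 183]
301 [ 27  32  32  35  52  65  83  99 113 135 164 177 180 177 177 178 179]
```

The bar is level to about 0.01 rad by the cap rows. I'll back off, then check that it has settled.

```bash

python3 -m jog '[{"delta_pos":[-1,0,1],"rotation":[0,0,0]},{"delta_pos":[-3,0,1.5],"rotation":[0,0,0]},{"delta_pos":[-6,0,2],"rotation":[0,0,0]},{"delta_pos":[-9,0,2],"rotation":[0,0,0]},{"delta_pos":[-12,0,2],"rotation":[0,0,0]},{"delta_pos":[-12,0,2],"rotation":[0,0,0]},{"delta_pos":[-12,0,2],"rotation":[0,0,0]},{"delta_pos":[-12,0,2],"rotation":[0,0,0]},{"delta_pos":[-12,0,2],"rotation":[0,0,0]},{"delta_pos":[-12,0,2],"rotation":[0,0,0]}]'
python3 - <<'E'
from tilt import *
S0=cv2.resize(cv2.imread("pics/side0.png"),(560,420),interpolation=cv2.INTER_AREA).mean(2).astype(np.float32)
for i in range(5):
    g=env.snapshot("side").mean(2).astype(np.float32)
    def c(th):
        d=(proj("side",cap(th))-proj("side",cap(0)))[0]
        p=cv2.getRectSubPix(g,(9,13),tuple(map(float,np.array([303,287.5])+d)))
        q=cv2.getRectSubPix(S0,(9,13),(303,287.5))
        return np.abs(np.minimum(p,70)-np.minimum(q,70)).mean()
    T=np.arange(-.15,.15,.005);v=[c(t) for t in T];k=np.argsort(v)[:3];print(T[k].round(3),np.array(v)[k].round(1))
E
```

```text
clock: 41.4
ee_pos: [0.4573, -0.1695, 0.354]
eef_rot: [0.999, -0.054, -0.0, -0.0]
ft_force: [-0.3, 0.3, 0.5]
width: 0.0426
grasp_force: 0.0
[-0.01  -0.005 -0.015] [5.6 5.7 5.7]
[-0.01  -0.015 -0.005] [5.6 5.7 5.8]
[-0.01  -0.005 -0.015] [5.7 5.8 5.8]
[-0.015 -0.01  -0.005] [5.4 5.4 5.6]
[-0.015 -0.01  -0.005] [5.4 5.5 5.7]
```

Tilt is about -0.01 rad and steady, so I'm handing in.

```bash
python3 -c "
from rig import env
print(env.sign_off())"
```

```text
the job is handed in; nothing more can be done
None
```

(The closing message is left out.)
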